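Load the cooling station with a tray of brazed bands and start its fan

TASK

Slide the tray with the two brass bands into the guide channels of the cooling station, from its open end, fully home against the end stop, with both bands still lying flat on the tray. Then throw the fan switch all the way over to its other side and let go. Leave the other things on the bench where they are.

Things in the scene. Friction and masses are not known exactly. Their poses are not given: they have to be found in the camera images.
- station: cooling station, fixed: grey base, two aluminium C-channels with flared mouths, grey fan housing at the far end. x: direction in which the tray slides in (mouth at -x, fan at +x), z up. Origin on the bench top; a fully home tray has its origin at x = 0, y = 0, z = 46 mm in this frame. Fan housing x 97 to 173, y -95 to 95 mm, top at z = 110 mm. Its x points to the robot's left within 0.25 rad
- station_mouth (a point): mid-width at the mouth of the channels, at ledge height (station x = -95, z = 60 mm; axes as the station). The channels run 190 mm on from here, flares 29 mm outwards. Ledges under the tray's flanges top at z = 60, lips above them from 72 to 77 mm. Walls 148 mm apart inside (4 mm play each side of the tray); ledges and lips 120 mm apart: the middle is open from above
- station_stop (a point): middle of the end stop's face, at ledge height (station x = 85, z = 60 mm). The tray's leading end wall meets it; the stop is 75 mm high
- tray: open steel tray, 170 mm long (x, the sliding direction) by 110 mm wide, 20 mm high, 4 mm walls and floor, about 0.35 kg. Each long side has a flange 15 mm wide, 4 mm thick, underside 14 mm above the tray's underside (140 mm over the flanges). Symmetrical: either end may lead. Origin: centre of underside. Starts on the bench, x towards the robot's left within 0.5 rad
- tray_bail (a point): centre of the tray's lifting bar, 88 mm above the tray's underside, over its middle: a level steel bar along the tray's y, 102 mm long, 12 mm thick (in x), 16 mm high, on two posts at its ends (y = -48 and 48 mm); nothing else above the bands' tops (36 mm above the tray's underside)
- band_a: brass band (ring), 68 mm outer and 60 mm inner diameter, 32 mm high, lying loose and flat on the tray floor, in the tray half towards its +x; about 0.12 kg. Origin: centre of its underside, axis z
- band_b: the same kind of brass band, in the tray half towards the tray's -x. Origin: centre of its underside
- fan_switch (a joint): toggle lever of the fan, in rad: starts between 0 and 0.2 (off, leaning to the station's +y), 1.0 = all the way over (on, leaning to the station's -y). Upright at 0.5. Light friction (about 1 N at the knob), stays where it is left, with end stops at 0 and 1
- fan_switch_tip (a point): centre of the black ball knob (26 mm diameter) at the end of the lever, 60 mm from the pivot; the pivot lies at x = 137, y = 0, z = 132 mm in the station's frame, its axis along the station's x. The grey block beneath (50 mm in x, 70 mm in y) tops at z = 135 mm, its steel hub at about 145 mm
- flux_tin: flat round aluminium tin, 84 mm diameter, 30 mm high, on the bench near the tray; not to be disturbed. Origin: centre of its underside
- hammer: hammer lying on the bench, about 260 mm long, 26 mm high; not to be disturbed
- wire_brush: brush lying on the bench, about 190 mm long, 20 mm high; not to be disturbed
- pliers: steel locking pliers lying on the bench, about 190 mm long, 18 mm high; not to be disturbed
- spray_can: grey can standing on the bench, 64 mm diameter, 170 mm high; not to be disturbed. Origin: centre of its underside
- flux_jar: jar with a steel cap standing on the bench, 70 mm diameter, 90 mm high; not to be disturbed. Origin: centre of its underside
- bracket: grey steel angle, 110 mm long, 50 mm high, standing on the bench; not to be disturbed. Origin: centre of its underside
There are look-alikes about, which are no part of the job. Leave any brown look-alike of the tray alone.

How it is judged:
On the way, in this order (a step that is already met when the one before it is completed fails the run):
1. the tray is in the channels, fully home, with both bands flat on it (x of tray in the frame of station between -0.007 and 0.007 m and y of tray in the frame of station between -0.009 and 0.009 m and z of tray in the frame of station between 0.04 and 0.058 m and angle between tray's own z axis and vertical below 0.06 rad and z of band_a in the frame of tray between 0.001 and 0.01 m and horizontal distance between each of band_a, band_b and tray below 0.075 m and angle between each of band_a, band_b's own z axis and vertical below 0.12 rad and z of band_b in the frame of tray between 0.001 and 0.01 m), for 0.2 s.
2. the fan switch is thrown over (value of joint fan_switch above 0.85 rad), for 0.2 s.
At the end, for the whole second after the job is handed in: The tray rests in the guide channels on their ledges (height within 4 mm), within 7 mm of the end stop and level, both bands lie flat on the tray floor, everything is at rest and the fan switch is over (above 0.85 of its 1.0 rad) (x of tray in the frame of station between -0.007 and 0.007 m and y of tray in the frame of station between -0.009 and 0.009 m and z of tray in the frame of station between 0.042 and 0.05 m and angle between tray's own z axis and vertical below 0.06 rad and z of band_a in the frame of tray between 0.001 and 0.01 m and horizontal distance between each of band_a, band_b and tray below 0.075 m and angle between each of band_a, band_b's own z axis and vertical below 0.12 rad and z of band_b in the frame of tray between 0.001 and 0.01 m and linear speed of each of tray, band_a, band_b below 0.02 m/s and value of joint fan_switch above 0.85 rad); the robot touches nothing.
It fails at once if another thing on the bench (tin, hammer, brush, pliers, can, jar or bracket) is shifted by more than 30 mm (distance of any of flux_tin, hammer, wire_brush, pliers, spray_can, flux_jar, bracket from where it was at the start of the episode above 0.03 m).
It also fails if it takes over 58 s, if anything falls off the work surface, if the arm or the gripper's body presses on something with over 40 N, if the wrist force passes 120 N, or if a joint passes its speed limit or range.

ROBOT

A 7-joint arm with a two-finger parallel gripper is mounted at the origin on the work surface. World frame = base frame: x ahead of the robot, y to its left, z up, the work surface at z = 0. Lengths are in m, angles in rad, forces in N, time in s.
With the tool pointing down it reaches from about 0.4 to 0.9 m from the base axis. Payload 5.5 kg.
Tool frame: the origin (TCP) lies midway between the tips of the shut fingers; the grasp point (between the pads) lies 19 mm behind it; z points along the fingers, y is the line along which they close (so a half turn about z gives the same grasp; the last joint's range is limited). The gripper opens to 85 mm and grips with 20 to 120 N. Pads are 22 mm wide; open, the fingers measure 114 mm over their backs; the gripper's body (76 mm by 85 mm) begins 54 mm behind the grasp point. The pads swing forward as they close: fully open they stand 13 mm farther back than shut.
Start: joints at [1.585, 0.501, -0.427, 1.55, 0.221, 1.138, -0.21], TCP at [0.16, -0.63, 0.231] pointing down, gripper open.
Joint ranges: [-2.88, 2.88], [-0.31, 2.03], [-1.54, 1.56], [0.2, 2.42], [-1.41, 4.55], [0.19, 2.02], [-2.57, 2.57]. Speed limits (rad/s): [2.57, 2.57, 3.14, 3.14, 3.14, 3.14, 3.14].

INTERFACE

Orientations are given as [roll, pitch, yaw] about the fixed x, y, z axes, in that order (R = Rz(yaw) Ry(pitch) Rx(roll)).
In Python, from workcell import r, eyes gives the robot as it stands. The module is installed in compiled form; this text tells all that it offers.
- The arm moves only by the tool drive_tool, never from a script. Its argument "motion" is a list of rows, each an object of numbers: "dx", "dy", "dz": the shift along the world's x, y, z in m; "turn": the turn about the world's z in rad; "fingers": the gripper's target within -1 to 1 (fully open at 1, half-way at 0, shut at -1). In form: [{"dx": .., "dy": .., "dz": .., "turn": .., "fingers": ..}, ...]. A call has 1 to 5 rows; each row is the pose to reach, as a shift and turn from the pose commanded when the call began; what a row does not reach only later rows make up. A row lasts 1/10 s, in which the tool goes at most 50 mm and 8.59 degrees, less where a joint would pass 70% of its speed; a pose out of reach is approached as far as the arm can. A call with a gripper value outside its range is refused whole. The fingers move at their own pace and stop on an object; the grip force is fixed at half the most. Time passes only in rows, so rows that repeat a pose let the fingers close. It gives the time, the measured TCP pose, the force, the opening and the grip force at its end, in the units of the state.
- r.observe(): the state, without advancing time (a new reading comes with each control period).
- eyes.snapshot(name): name is "side" or "top" or "wrist"; returns a dict with "color" (384x512x3 uint8, red, green, blue), "depth" (384x512 float32, m along the optical axis (not along the pixel's ray), 0 where there is no reading), "fx", "fy", "cx", "cy" (pixels), "k1" (the pictures are not rectified: a ray, as slopes to the right and down, at radius r is drawn at 1 + k1 r^2 times it, then the intrinsics apply), "R" (3x3) and "t" (3): a world point X has camera coordinates R X + t. Camera axes: x right, y down, z forward; pixel columns grow to the right and rows downward; lengths in m; the calibration is good to about 2 mm. A picture is of the moment at which its call begins.
- r.hand_in(): hands the job in; it is judged then, once.
The state is a dict: "time_s": time; "joints": joint angles; "dq": joint speeds; "tau": joint torques, N m; "eef_pos": TCP position; "eef_rot": TCP orientation; "wrist_force": force on the tool from outside, world axes, zero at the start; "ft_torque": the same for the moment, N m; "finger_gap": finger opening in m; "gripper_force": force on a finger pad.
Only numpy, scipy, OpenCV 4.12 (cv2) and the standard library are available. Lean on these libraries where they do the work, as an engineer would, in place of code of your own. Each camera call takes 0.05 s, during which the arm holds its last target. There are 200 camera calls.

## Working session

There is one attempt and no reset: what is moved stays moved. The work goes in short steps, Python scripts to look and compute and a tool call to move; the robot and the scene stay as the last step left them, time stands still between calls to the robot, and variables do not carry over. Pictures are saved under pics/ and viewed, at most 10 in all, crops included, and the job is handed in when it is done.

Besides the shell and the picture viewer there is one more tool, called after "Request:" as name([rows], argument=value, ...), one row to a line, values as JSON. drive_tool: Moves the arm, as the interface text tells. Its arguments: {"type":"object","properties":{"motion":{"type":"array"}},"required":["motion"]}

```bash
mkdir -p pics; cat > h.py <<'E'
import numpy as np, cv2
from workcell import r, eyes
def pts(s):
    h,w=s['depth'].shape
    u,v=np.meshgrid(np.arange(w),np.arange(h))
    K=np.array([[s['fx'],0,s['cx']],[0,s['fy'],s['cy']],[0,0,1.]])
    p=np.stack([u,v],-1).reshape(-1,1,2).astype(np.float64)
    n=cv2.undistortPoints(p,K,np.array([s['k1'],0,0,0.])).reshape(h,w,2)
    d=s['depth'][...,None]
    c=np.concatenate([n*d,d],-1)
    return (c-s['t'])@np.array(s['R'])   # world xyz per pixel
E
python3 - <<'E'
from h import *
ims=[]
for n in ('top','side'):
    s=eyes.snapshot(n); np.savez('%s.npz'%n,**s)
    cv2.imwrite(f'pics/{n}0.png',cv2.cvtColor(s['color'],cv2.COLOR_RGB2BGR))
    print(n,-np.array(s['R']).T@s['t'],s['R'],s['fx'],s['k1'])
o=r.observe();print(o['time_s'],o['eef_pos'],o['eef_rot'],o['finger_gap'])
E
```

```text
top [ 0.40983264 -0.09029714  1.28032436] [[ 0.02504425 -0.99965868 -0.00743677]
 [-0.99808224 -0.02458212 -0.05681158]
 [ 0.05660938  0.00884531 -0.99835722]] 395.0904391994611 -0.12482942827093314
side [ 0.1301063  -0.79866044  0.99921484] [[ 0.91127549 -0.41159681  0.01284717]
 [-0.2959962  -0.67638738 -0.67445264]
 [ 0.28629222  0.61080945 -0.73820633]] 353.08453805885296 0.03356512247207676
0.1 [ 0.15990229 -0.62937544  0.23035313] [-3.13981241e+00 -1.04974042e-04  2.48848808e-01] 0.0852659504564104
```

View pics/top0.png

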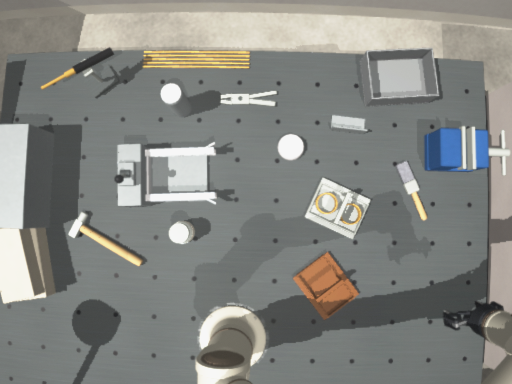

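View pics/side0.png

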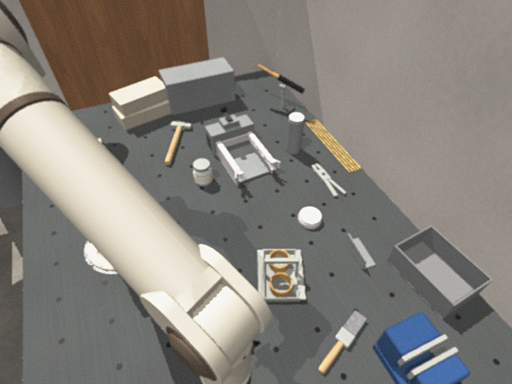

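Top view: the steel tray with two bands is at (338,208). The station channels run from (213,175) to (145,175), with the fan at (128,175) and the knob at (119,179). The brown look-alike is at (326,285). Now I'll measure them.

```bash
cat > m.py <<'E'
from h import *
def rect(P,m,name):
    q=P[m][:,:2].astype(np.float32)
    (c,s,a)=cv2.minAreaRect(q*1000); print(name,len(q),np.round(c,1),np.round(s,1),round(a,2),'z',np.round(np.percentile(P[m][:,2],[5,50,95]),4)); return c,s,a
def box(P,u0,u1,v0,v1,z0,z1):
    m=np.zeros(P.shape[:2],bool); m[v0:v1,u0:u1]=1
    return m&(P[...,2]>z0)&(P[...,2]<z1)
E
python3 - <<'E'
from m import *
s=np.load('top.npz'); P=pts(s)
rect(P,box(P,290,385,165,250,-.01,.01)&False|box(P,295,380,170,245,.085,.115),'bar')
rect(P,box(P,295,380,170,245,.012,.026),'trayrim')
rect(P,box(P,295,380,170,245,.028,.045),'bands')
rect(P,box(P,110,146,138,212,.10,.118),'fan')
for n,v0,v1 in (('lipA',140,165),('lipB',185,210)):
    c=rect(P,box(P,146,205,v0,v1,.066,.085),n)
    q=P[box(P,148,200,v0,v1,.066,.085)][:,:2]; print(np.median(q,0),cv2.fitLine(q.astype(np.float32),cv2.DIST_HUBER,0,.01,.01).ravel())
rect(P,box(P,105,150,160,195,.15,.22),'knob')
m=box(P,105,150,160,195,.15,.22); print(P[m].mean(0))
# knob by colour
for n,v0,v1,u0,u1 in (('jar',210,250,160,200),('can',75,125,155,195),('tin',130,165,275,308)):
    rect(P,box(P,u0,u1,v0,v1,.02,.2),n)
s2=np.load('side.npz');P2=pts(s2)
print('side');rect(P2,box(P2,250,312,240,310,.085,.115),'bar')
rect(P2,box(P2,200,260,105,145,.10,.118),'fan')
m=box(P2,205,245,95,135,.15,.22); print(P2[m].mean(0) if m.any() else 0)
im=cv2.cvtColor(s['color'],cv2.COLOR_RGB2BGR)
cv2.imwrite('pics/c.png',np.hstack([cv2.resize(im[130:220,100:230],None,fx=3,fy=3,interpolation=cv2.INTER_CUBIC),cv2.resize(im[160:250,290:390],None,fx=3,fy=3,interpolation=cv2.INTER_CUBIC)]))
E
```

```text
bar 151 [ 429.2 -327.4] [ 12.8 101.5] 65.76 z [0.0892 0.0941 0.098 ]
trayrim 761 [ 429.5 -328.3] [173.2 140.9] 66.33 z [0.013  0.0171 0.0224]
bands 164 [ 427.5 -327. ] [147.5  92.1] 49.18 z [0.0294 0.034  0.0391]
fan 1112 [513.5 319.1] [188.   77.7] 3.08 z [0.1042 0.1084 0.1125]
lipA 399 [586.  188.1] [ 43.8 186.1] 9.53 z [0.0719 0.0759 0.0798]
[0.58995421 0.19412448] [ 0.09781083 -0.99520504  0.58959556  0.19358587]
lipB 418 [461.6 182.1] [ 46.7 182.6] 0.28 z [0.0711 0.0756 0.0792]
[0.45130143 0.18773539] [ 0.02182652 -0.99976176  0.45187998  0.18949555]
knob 80 [494.1 319.5] [25.5 24.5] 33.71 z [0.1582 0.1947 0.2001]
[0.49536167 0.31765074 0.19108061]
jar 461 [341.4 161.1] [64.7 68.7] 88.78 z [0.0387 0.0872 0.092 ]
can 640 [745.8 185.1] [59.6 62.7] 2.9 z [0.0362 0.16   0.1712]
tin 469 [ 623.1 -174.7] [78.3 76.5] 27.99 z [0.0228 0.0286 0.0325]
side
bar 188 [ 428.3 -328.6] [ 13.5 103.9] 66.47 z [0.0867 0.0949 0.0983]
fan 461 [510.6 319.8] [189.9  81.6] 2.06 z [0.102  0.1094 0.1138]
[0.4931088  0.31647873 0.18432485]
```

View pics/c.png

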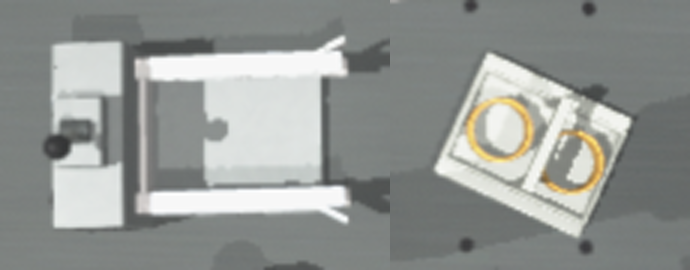

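The crop confirms it: the knob leans towards the robot (left crop, 57,147), and both bands lie flat, one on each side of the bar. I'll refine the station pose from the straight parts of the channels only.

```bash
python3 - <<'E'
from m import *
for n,(u0,u1,v0,v1) in (('top',(110,230,130,220)),('side',(200,300,110,190))):
    s=np.load(n+'.npz'); P=pts(s); print(n)
    yaw=np.radians(93.1); o=np.array([.521,.1845])
    for it in range(4):
        ex=np.array([np.cos(yaw),np.sin(yaw)]); ey=np.array([-ex[1],ex[0]])
        Q=(P[...,:2]-o); X=Q@ex; Y=Q@ey; Z=P[...,2]
        reg=box(P,u0,u1,v0,v1,.068,.086)&(X>-.075)&(X<.075)&(abs(Y)<.095)&(abs(Y)>.05)
        L=[]
        for sg in (1,-1):
            m=reg&(sg*Y>0); L.append((m.sum(),np.polyfit(X[m],Y[m],1),np.percentile(Y[m],[2,98])))
        fan=box(P,u0,u1,v0-20,v1,.104,.116)&(X>.08)
        bi=np.arange(-.08,.081,.01); fx=[np.percentile(X[fan&(abs(Y-b)<.006)],[5,95]) for b in bi if (fan&(abs(Y-b)<.006)).sum()>5]
        fm=[np.percentile(X[fan],[1,99]),np.percentile(Y[fan],[1,99])]
        sl=(L[0][1][0]+L[1][1][0])/2; off=(L[0][1][1]+L[1][1][1])/2
        print(np.degrees(yaw),o,'slopes',L[0][1][0],L[1][1][0],'off',off,'edges',L[0][2],L[1][2],'fan',fm)
        yaw+=sl; o=o+off*ey
E
```

```text
top
93.1 [0.521  0.1845] slopes 0.0011541365424627757 0.02539394943280576 off -1.247000119428826e-05 edges [0.06008026 0.07945326] [-0.07980212 -0.05975963] fan [array([0.09775911, 0.1718227 ]), array([-0.09244869,  0.09315926])]
93.86054664026668 [0.52101245 0.18450067] slopes -0.011874352839184941 0.012337502257971034 off 1.1318749353547708e-05 edges [0.05981168 0.07968325] [-0.07949139 -0.0601722 ] fan [array([0.09779064, 0.17134291]), array([-0.09424789,  0.09127522])]
93.87381489375686 [0.52100116 0.18449991] slopes -0.012101666169117576 0.012109773017711016 off 1.9725656129343516e-07 edges [0.05978451 0.07968168] [-0.07949745 -0.06019198] fan [array([0.09779575, 0.17132973]), array([-0.09429067,  0.09123067])]
93.87404713786164 [0.52100096 0.1844999 ] slopes -0.012105645014171228 0.012105786914573343 off 3.45266846363268e-09 edges [0.05978404 0.07968165] [-0.07949755 -0.06019197] fan [array([0.09779584, 0.1713295 ]), array([-0.09429142,  0.09122989])]
side
93.1 [0.521  0.1845] slopes -0.003927564074939374 0.0005796256256845859 off 0.0030295719574071345 edges [0.06196764 0.08237489] [-0.07886808 -0.05673851] fan [array([0.09605378, 0.17686042]), array([-0.09226104,  0.09593422])]
93.00408862839406 [0.51797486 0.18433616] slopes -0.0025898634593183164 0.0022154711893311086 off 3.011575270418787e-06 edges [0.05902587 0.0792796 ] [-0.0818105  -0.05975176] fan [array([0.09598426, 0.17680864]), array([-0.09501809,  0.09316286])]
92.99336307991777 [0.51797185 0.18433601] slopes -0.002406976226444797 0.002398404604779948 off -4.2159012454690004e-08 edges [0.05903359 0.0792751 ] [-0.08180338 -0.05975582] fan [array([0.0959807 , 0.17680282]), array([-0.09499061,  0.0931887 ])]
92.99311752104528 [0.5179719  0.18433601] slopes -0.0024027890687823477 0.002402592823454864 off -9.652276963811879e-10 edges [0.05903388 0.07927511] [-0.08180311 -0.05975582] fan [array([0.09598062, 0.17680268]), array([-0.09498987,  0.09318941])]
```

Request:
drive_tool([
  {"dx":0.04,"dy":0.045,"turn":-0.13,"fingers":1},
  {"dx":0.08,"dy":0.09,"turn":-0.26,"fingers":1},
  {"dx":0.12,"dy":0.13,"turn":-0.39,"fingers":1},
  {"dx":0.16,"dy":0.17,"turn":-0.52,"fingers":1},
  {"dx":0.19,"dy":0.21,"turn":-0.665,"fingers":1},
])

```text
invalid input
```

Request:
drive_tool([
  {"dx":0.04,"dy":0.045,"dz":0,"turn":-0.13,"fingers":1},
  {"dx":0.08,"dy":0.09,"dz":0,"turn":-0.26,"fingers":1},
  {"dx":0.12,"dy":0.13,"dz":0,"turn":-0.39,"fingers":1},
  {"dx":0.16,"dy":0.17,"dz":0,"turn":-0.52,"fingers":1},
  {"dx":0.19,"dy":0.21,"dz":0,"turn":-0.665,"fingers":1},
])

```text
time_s: 0.6
eef_pos: [0.3293, -0.4445, 0.2311]
eef_rot: [-3.141, -0.0, -0.419]
wrist_force: [1.0, -0.8, 0.1]
finger_gap: 0.0854
gripper_force: 0.0
```

Request:
drive_tool([
  {"dx":0.03,"dy":0.03,"dz":0,"turn":0,"fingers":1},
  {"dx":0.055,"dy":0.065,"dz":0,"turn":0,"fingers":1},
  {"dx":0.079,"dy":0.091,"dz":-0.02,"turn":0,"fingers":1},
  {"dx":0.079,"dy":0.091,"dz":-0.06,"turn":0,"fingers":1},
  {"dx":0.079,"dy":0.091,"dz":-0.06,"turn":0,"fingers":1},
])

```text
time_s: 1.1
eef_pos: [0.4046, -0.3517, 0.1669]
eef_rot: [-3.138, 0.009, -0.41]
wrist_force: [-1.5, 0.4, -0.4]
finger_gap: 0.0856
gripper_force: 0.0
```

```bash
python3 - <<'E'
from m import *
s=eyes.snapshot('wrist'); P=pts(s); o=r.observe(); print(o['eef_pos'],o['eef_rot'])
m=(P[...,2]>.083)&(P[...,2]<.11)&(np.hypot(P[...,0]-.429,P[...,1]+.328)<.06)&(s['depth']>0)
if m.any(): rect(P,m,'bar')
cv2.imwrite('pics/w.png',cv2.cvtColor(s['color'],cv2.COLOR_RGB2BGR))
E
```

```text
[ 0.40501413 -0.35372603  0.1691184 ] [-3.13973976  0.006187   -0.41228461]
bar 1903 [ 428.2 -329.6] [ 12.3 101.7] 66.42 z [0.0881 0.0952 0.0964]
```

View pics/w.png

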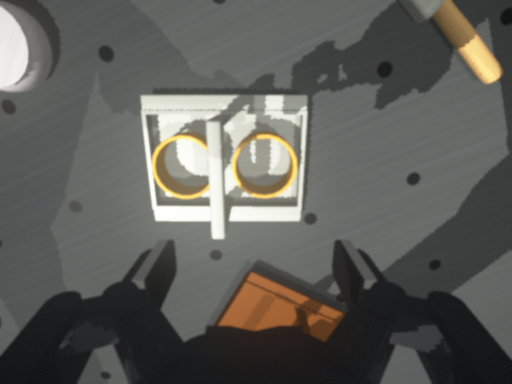

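The wrist view shows the bar at (217,180) and both bands flat. The brown tray (285,300) is clear of the fingers. The bar is at (0.4285, -0.329), and the tool still needs about 24 mm in x and 25 mm in y.

Request:
drive_tool([
  {"dx":0.0235,"dy":0.025,"dz":0,"turn":0,"fingers":1},
  {"dx":0.0235,"dy":0.025,"dz":-0.01,"turn":0,"fingers":1},
  {"dx":0.0235,"dy":0.025,"dz":-0.02,"turn":0,"fingers":1},
  {"dx":0.0235,"dy":0.025,"dz":-0.03,"turn":0,"fingers":1},
  {"dx":0.0235,"dy":0.025,"dz":-0.03,"turn":0,"fingers":1},
])

```text
time_s: 1.65
eef_pos: [0.4285, -0.331, 0.1399]
eef_rot: [-3.142, 0.003, -0.415]
wrist_force: [-1.0, -0.8, -1.1]
finger_gap: 0.0856
gripper_force: 0.0
```

Request:
drive_tool([
  {"dx":0,"dy":0.001,"dz":-0.025,"turn":0,"fingers":1},
  {"dx":0,"dy":0.001,"dz":-0.045,"turn":0,"fingers":1},
  {"dx":0,"dy":0.001,"dz":-0.06,"turn":0,"fingers":1},
  {"dx":0,"dy":0.001,"dz":-0.07,"turn":0,"fingers":1},
  {"dx":0,"dy":0.001,"dz":-0.07,"turn":0,"fingers":1},
])

```text
time_s: 2.15
eef_pos: [0.4296, -0.3291, 0.0701]
eef_rot: [-3.141, 0.002, -0.414]
wrist_force: [0.1, -0.2, -0.7]
finger_gap: 0.0855
gripper_force: 0.0
```

Request:
drive_tool([
  {"dx":0,"dy":0,"dz":0,"turn":0,"fingers":-1},
  {"dx":0,"dy":0,"dz":0,"turn":0,"fingers":-1},
  {"dx":0,"dy":0,"dz":0,"turn":0,"fingers":-1},
  {"dx":0,"dy":0,"dz":0,"turn":0,"fingers":-1},
  {"dx":0,"dy":0,"dz":0,"turn":0,"fingers":-1},
])

```text
time_s: 2.65
eef_pos: [0.4308, -0.3293, 0.0717]
eef_rot: [3.142, -0.001, -0.413]
wrist_force: [2.9, 6.0, 1.9]
finger_gap: 0.0121
gripper_force: 1.4
```

Request:
drive_tool([
  {"dx":0,"dy":0,"dz":0,"turn":0,"fingers":-1},
  {"dx":0,"dy":0,"dz":0,"turn":0,"fingers":-1},
  {"dx":0,"dy":0,"dz":0.01,"turn":0,"fingers":-1},
  {"dx":0,"dy":0,"dz":0.02,"turn":0,"fingers":-1},
  {"dx":0,"dy":0,"dz":0.035,"turn":0,"fingers":-1},
])

```text
time_s: 3.15
eef_pos: [0.4295, -0.3287, 0.1062]
eef_rot: [-3.141, 0.002, -0.413]
wrist_force: [0.9, -0.2, -4.4]
finger_gap: 0.0109
gripper_force: 58.9
```

Request:
drive_tool([
  {"dx":0,"dy":0,"dz":0.02,"turn":0,"fingers":-1},
  {"dx":0,"dy":0,"dz":0.035,"turn":0,"fingers":-1},
  {"dx":0,"dy":0,"dz":0.05,"turn":0,"fingers":-1},
  {"dx":0,"dy":0,"dz":0.06,"turn":0,"fingers":-1},
  {"dx":0,"dy":0,"dz":0.065,"turn":0,"fingers":-1},
])

```text
time_s: 3.65
eef_pos: [0.4309, -0.3297, 0.1727]
eef_rot: [3.141, -0.002, -0.413]
wrist_force: [0.5, 0.5, -5.1]
finger_gap: 0.0107
gripper_force: 58.9
```

Request:
drive_tool([
  {"dx":0.008,"dy":0.02,"dz":0,"turn":0.04,"fingers":-1},
  {"dx":0.018,"dy":0.05,"dz":0,"turn":0.09,"fingers":-1},
  {"dx":0.03,"dy":0.08,"dz":0,"turn":0.14,"fingers":-1},
  {"dx":0.04,"dy":0.11,"dz":0,"turn":0.19,"fingers":-1},
  {"dx":0.05,"dy":0.14,"dz":0,"turn":0.24,"fingers":-1},
])

```text
time_s: 4.15
eef_pos: [0.4804, -0.187, 0.1707]
eef_rot: [-3.141, 0.001, -0.17]
wrist_force: [0.1, 0.0, -4.0]
finger_gap: 0.011
gripper_force: 58.9
```

Request:
drive_tool([
  {"dx":0.01,"dy":0.03,"dz":0,"turn":0.05,"fingers":-1},
  {"dx":0.02,"dy":0.06,"dz":0,"turn":0.1,"fingers":-1},
  {"dx":0.03,"dy":0.09,"dz":0,"turn":0.15,"fingers":-1},
  {"dx":0.04,"dy":0.115,"dz":0,"turn":0.2,"fingers":-1},
  {"dx":0.045,"dy":0.13,"dz":0,"turn":0.22,"fingers":-1},
])

```text
time_s: 4.65
eef_pos: [0.5258, -0.0556, 0.171]
eef_rot: [-3.14, 0.0, 0.052]
wrist_force: [0.7, 0.4, -5.1]
finger_gap: 0.0109
gripper_force: 58.9
```

Now at the mouth (tray x is about -240). Lower to insertion height, then check the tray against the station.

Request:
drive_tool([
  {"dx":0.003,"dy":0,"dz":-0.015,"turn":0.005,"fingers":-1},
  {"dx":0.007,"dy":0.01,"dz":-0.03,"turn":0.005,"fingers":-1},
  {"dx":0.007,"dy":0.02,"dz":-0.042,"turn":0.005,"fingers":-1},
  {"dx":0.007,"dy":0.02,"dz":-0.05,"turn":0.005,"fingers":-1},
  {"dx":0.007,"dy":0.02,"dz":-0.05,"turn":0.005,"fingers":-1},
])

```text
time_s: 5.15
eef_pos: [0.5308, -0.0406, 0.1193]
eef_rot: [3.141, 0.004, 0.051]
wrist_force: [-0.4, -0.6, -5.2]
finger_gap: 0.0107
gripper_force: 58.9
```

```bash
python3 - <<'E'
from m import *
for n in ('top','side','wrist'):
    s=eyes.snapshot(n); P=pts(s); np.savez(n+'1.npz',**s)
    o=r.observe(); print(n,o['eef_pos'],o['eef_rot'])
    yaw=np.radians(93.2); ex=np.array([np.cos(yaw),np.sin(yaw)]); ey=np.array([-ex[1],ex[0]])
    Q=P[...,:2]-[.520,.1845]; X=Q@ex; Y=Q@ey; Z=P[...,2]; ok=s['depth']>0
    for nm,sg in (('fl+',1),('fl-',-1)):
        m=ok&(X>-.30)&(X<-.12)&(sg*Y>.045)&(sg*Y<.085)&(Z>.052)&(Z<.076)
        if m.sum()>20: print(nm,m.sum(),'Y',np.percentile(Y[m],[2,98]).round(4),'X',np.percentile(X[m],[1,99]).round(4),'z',np.percentile(Z[m],[5,50,95]).round(4), 'zslope',np.polyfit(X[m],Z[m],1)[0].round(3))
    for nm,sg in (('lip+',1),('lip-',-1)):
        m=ok&(X>-.07)&(X<.075)&(sg*Y>.045)&(sg*Y<.09)&(Z>.068)&(Z<.085)
        if m.sum()>20: print(nm,m.sum(),'Y',np.percentile(Y[m],[2,98]).round(4),'z',np.median(Z[m]).round(4),'sl',np.polyfit(X[m],Y[m],1)[0].round(4))
    if n=='wrist': cv2.imwrite('pics/w2.png',cv2.cvtColor(s['color'],cv2.COLOR_RGB2BGR))
    if n=='side': cv2.imwrite('pics/s2.png',cv2.resize(cv2.cvtColor(s['color'],cv2.COLOR_RGB2BGR)[80:260,140:340],None,fx=3,fy=3))
E
```

```text
top [ 0.53157648 -0.04075859  0.12028053] [3.14109664e+00 2.37101059e-03 5.04704754e-02]
fl+ 43 Y [0.0464 0.0719] X [-0.1587 -0.1433] z [0.0547 0.0639 0.0681] zslope 0.009
lip+ 305 Y [0.059  0.0784] z 0.0755 sl 0.001
lip- 295 Y [-0.0803 -0.0606] z 0.0756 sl 0.0214
side [ 0.53226156 -0.04071135  0.12099321] [3.14096408e+00 8.15983552e-04 5.02681345e-02]
fl+ 244 Y [0.0462 0.0756] X [-0.2982 -0.1403] z [0.0535 0.0663 0.0702] zslope -0.002
fl- 134 Y [-0.0639 -0.0451] X [-0.2977 -0.1766] z [0.0561 0.0658 0.0695] zslope -0.001
lip+ 154 Y [0.0613 0.0817] z 0.077 sl -0.0107
lip- 77 Y [-0.0779 -0.0583] z 0.0768 sl -0.0462
wrist [ 0.5327463  -0.04055502  0.1214942 ] [ 3.14095813e+00 -3.03734929e-04  5.02350138e-02]
fl+ 1414 Y [0.0466 0.0633] X [-0.2993 -0.1428] z [0.0532 0.0657 0.0692] zslope -0.008
fl- 6246 Y [-0.0662 -0.0474] X [-0.2984 -0.1443] z [0.0653 0.0666 0.0689] zslope -0.001
lip+ 1528 Y [0.0594 0.0791] z 0.0764 sl 0.0157
lip- 612 Y [-0.0797 -0.0602] z 0.0763 sl 0.2521
```

View pics/w2.png

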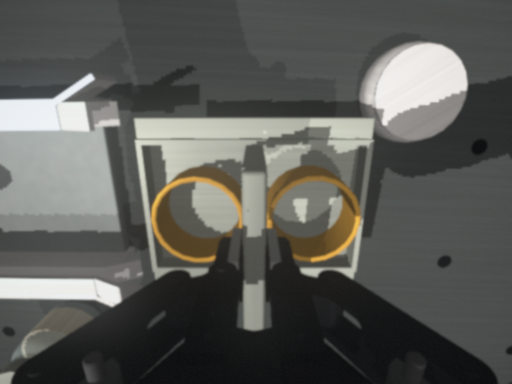

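```bash
python3 - <<'E'
from m import *
yaw=np.radians(93.2); ex=np.array([np.cos(yaw),np.sin(yaw)]); ey=np.array([-ex[1],ex[0]])
for n in ('wrist1','top1','side1'):
    s=np.load(n+'.npz'); P=pts(s); Q=P[...,:2]-[.520,.1845]; X=Q@ex; Y=Q@ey; Z=P[...,2]
    print(n)
    for lo,hi,nm in((.055,.075,'flange'),(.128,.15,'bar')):
        m=(s['depth']>0)&(Z>lo)&(Z<hi)&(X>-.315)&(X<-.13)&(abs(Y)<.1)
        if nm=='bar': m&=(abs(X+.2254)<.012)
        if m.sum()<20: continue
        if nm=='bar': print('bar',np.percentile(Y[m],[1,99]),X[m].mean(),np.polyfit(Y[m],X[m],1)[0]); continue
        for a in np.arange(-.315,-.13,.02):
            k=m&(X>=a)&(X<a+.02); 
            if k.sum()>15: print(round(a,3),k.sum(),np.percentile(Y[k],[.5,99.5]).round(4),end='; ')
        print('X ext',np.percentile(X[m],[.3,99.7]))
E
```

```text
wrist1
-0.315 2462 [-0.0658  0.0647]; -0.295 1525 [-0.0659  0.0633]; -0.275 1440 [-0.066   0.0617]; -0.255 1113 [-0.066   0.0308]; -0.235 864 [-0.0662 -0.0091]; -0.215 1133 [-0.0663  0.0339]; -0.195 1469 [-0.0665  0.0626]; -0.175 1700 [-0.0667  0.06  ]; -0.155 1951 [-0.0668  0.0641]; X ext [-0.31237101 -0.14263093]
bar [-0.04733687  0.0414946 ] -0.22683264258315833 0.007422692009653034
top1
-0.315 92 [-0.064   0.0647]; -0.155 45 [-0.0017  0.0718]; X ext [-0.31210118 -0.14222745]
side1
-0.315 159 [-0.0645  0.0755]; -0.295 88 [-0.0625  0.0756]; -0.275 80 [-0.0634  0.0757]; -0.255 103 [-0.0626  0.0756]; -0.235 86 [-0.0644  0.0761]; -0.215 63 [-0.0642  0.075 ]; -0.195 57 [-0.0629  0.0753]; -0.175 32 [-0.0175  0.0749]; -0.155 55 [-0.0508  0.0755]; X ext [-0.31189745 -0.13816413]
bar [-0.04174635  0.05595016] -0.22760680219388127 0.025756447976818815
```

The tray sits 3.6 mm towards station +y and 0.006 rad clockwise. I'll correct that and start the insertion.

Request:
drive_tool([
  {"dx":0.0035,"dy":0,"dz":0,"turn":0.006,"fingers":-1},
  {"dx":0.003,"dy":0.015,"dz":0,"turn":0.006,"fingers":-1},
  {"dx":0.002,"dy":0.03,"dz":0,"turn":0.006,"fingers":-1},
  {"dx":0.001,"dy":0.045,"dz":0,"turn":0.006,"fingers":-1},
  {"dx":0.0,"dy":0.06,"dz":0,"turn":0.006,"fingers":-1},
])

```text
time_s: 5.8
eef_pos: [0.5323, 0.0228, 0.1215]
eef_rot: [-3.141, -0.0, 0.059]
wrist_force: [-0.2, 0.4, -5.6]
finger_gap: 0.0109
gripper_force: 58.9
```

Request:
drive_tool([
  {"dx":-0.0005,"dy":0.01,"dz":0,"turn":0,"fingers":-1},
  {"dx":-0.001,"dy":0.02,"dz":0,"turn":0,"fingers":-1},
  {"dx":-0.002,"dy":0.03,"dz":0,"turn":0,"fingers":-1},
  {"dx":-0.002,"dy":0.04,"dz":0,"turn":0,"fingers":-1},
  {"dx":-0.003,"dy":0.05,"dz":0,"turn":0,"fingers":-1},
])

```text
time_s: 6.3
eef_pos: [0.5297, 0.0712, 0.1213]
eef_rot: [3.141, -0.0, 0.057]
wrist_force: [0.0, -1.3, -6.0]
finger_gap: 0.0111
gripper_force: 58.9
```

Request:
drive_tool([
  {"dx":-0.001,"dy":0.012,"dz":0,"turn":0,"fingers":-1},
  {"dx":-0.0015,"dy":0.024,"dz":0,"turn":0,"fingers":-1},
  {"dx":-0.002,"dy":0.036,"dz":0,"turn":0,"fingers":-1},
  {"dx":-0.0025,"dy":0.048,"dz":0,"turn":0,"fingers":-1},
  {"dx":-0.0035,"dy":0.06,"dz":0,"turn":0,"fingers":-1},
])

```text
time_s: 6.8
eef_pos: [0.526, 0.1318, 0.1213]
eef_rot: [-3.142, -0.0, 0.058]
wrist_force: [0.6, -0.1, -5.1]
finger_gap: 0.011
gripper_force: 58.9
```

Request:
drive_tool([
  {"dx":-0.0005,"dy":0.01,"dz":0,"turn":0,"fingers":-1},
  {"dx":-0.001,"dy":0.02,"dz":0,"turn":0,"fingers":-1},
  {"dx":-0.002,"dy":0.03,"dz":0,"turn":0,"fingers":-1},
  {"dx":-0.002,"dy":0.037,"dz":0,"turn":0,"fingers":-1},
  {"dx":-0.002,"dy":0.042,"dz":0,"turn":0,"fingers":-1},
])

```text
time_s: 7.3
eef_pos: [0.524, 0.1735, 0.1213]
eef_rot: [-3.141, -0.0, 0.058]
wrist_force: [-0.1, 0.2, -5.5]
finger_gap: 0.0105
gripper_force: 58.9
```

Request:
drive_tool([
  {"dx":0,"dy":0.003,"dz":0,"turn":0,"fingers":-1},
  {"dx":0,"dy":0.006,"dz":0,"turn":0,"fingers":-1},
  {"dx":-0.0005,"dy":0.009,"dz":0,"turn":0,"fingers":-1},
  {"dx":-0.0005,"dy":0.011,"dz":0,"turn":0,"fingers":-1},
  {"dx":-0.0005,"dy":0.012,"dz":0,"turn":0,"fingers":-1},
])

```text
time_s: 7.8
eef_pos: [0.5236, 0.1848, 0.1213]
eef_rot: [-3.142, -0.0, 0.058]
wrist_force: [0.0, -0.7, -5.9]
finger_gap: 0.0109
gripper_force: 58.9
```

Lower until the ledges take the weight, then nudge on for contact.

Request:
drive_tool([
  {"dx":0,"dy":0,"dz":-0.001,"turn":0,"fingers":-1},
  {"dx":0,"dy":0,"dz":-0.002,"turn":0,"fingers":-1},
  {"dx":0,"dy":0,"dz":-0.003,"turn":0,"fingers":-1},
  {"dx":0,"dy":0,"dz":-0.004,"turn":0,"fingers":-1},
  {"dx":0,"dy":0.001,"dz":-0.004,"turn":0,"fingers":-1},
])

```text
time_s: 8.3
eef_pos: [0.5238, 0.1849, 0.1179]
eef_rot: [3.14, -0.0, 0.057]
wrist_force: [-1.5, -4.1, 2.9]
finger_gap: 0.0108
gripper_force: 60.0
```

Request:
drive_tool([
  {"dx":0,"dy":0.001,"dz":0,"turn":0,"fingers":-1},
  {"dx":0,"dy":0.002,"dz":0,"turn":0,"fingers":-1},
  {"dx":0,"dy":0.003,"dz":0,"turn":0,"fingers":-1},
])

```text
time_s: 8.6
eef_pos: [0.524, 0.1855, 0.1179]
eef_rot: [3.137, 0.0, 0.056]
wrist_force: [-3.9, -10.9, 8.7]
finger_gap: 0.0111
gripper_force: 61.0
```

The tray is resting on the ledges and pressing on the stop. Release it and check.

Request:
drive_tool([
  {"dx":0,"dy":-0.002,"dz":0.001,"turn":0,"fingers":-0.6},
  {"dx":0,"dy":-0.002,"dz":0.001,"turn":0,"fingers":0},
  {"dx":0,"dy":-0.002,"dz":0.001,"turn":0,"fingers":0},
  {"dx":0,"dy":-0.002,"dz":0.001,"turn":0,"fingers":0},
  {"dx":0,"dy":-0.002,"dz":0.001,"turn":0,"fingers":0},
])

```text
time_s: 9.1
eef_pos: [0.5236, 0.1871, 0.1183]
eef_rot: [-3.141, -0.0, 0.058]
wrist_force: [-0.1, 0.4, 0.4]
finger_gap: 0.0429
gripper_force: 0.0
```

Request:
drive_tool([
  {"dx":0,"dy":0,"dz":0.02,"turn":0,"fingers":0},
  {"dx":0,"dy":0,"dz":0.05,"turn":0,"fingers":0},
  {"dx":0,"dy":0,"dz":0.09,"turn":0,"fingers":0},
  {"dx":-0.03,"dy":0,"dz":0.13,"turn":0,"fingers":0},
  {"dx":-0.06,"dy":0,"dz":0.14,"turn":0,"fingers":0},
])

```text
time_s: 9.6
eef_pos: [0.4653, 0.1886, 0.2623]
eef_rot: [-3.139, -0.006, 0.058]
wrist_force: [0.6, 0.4, 0.3]
finger_gap: 0.0424
gripper_force: 0.0
```

```bash
python3 - <<'E'
from m import *
yaw=np.radians(93.2); ex=np.array([np.cos(yaw),np.sin(yaw)]); ey=np.array([-ex[1],ex[0]])
o=r.observe(); print(o['time_s'],o['eef_pos'],o['finger_gap'])
for n in ('wrist','top','side'):
    s=eyes.snapshot(n); P=pts(s); Q=P[...,:2]-[.520,.1845]; X=Q@ex; Y=Q@ey; Z=P[...,2]
    print(n)
    m=(s['depth']>0)&(Z>.118)&(Z<.155)&(abs(X)<.03)&(abs(Y)<.07)
    if m.sum()>10: print('bar',m.sum(),np.percentile(X[m],[2,50,98]).round(4),np.percentile(Y[m],[2,98]).round(4),'z',np.percentile(Z[m],[5,50,95]).round(4))
    m=(s['depth']>0)&(Z>.155)&(Z<.215)&(abs(X-.137)<.03)&(abs(Y)<.06)
    if m.sum()>10: print('knob',m.sum(),np.percentile(X[m],[2,50,98]).round(4),np.percentile(Y[m],[2,50,98]).round(4),'z',np.percentile(Z[m],[5,50,98]).round(4))
    cv2.imwrite(f'pics/{n}3.png',cv2.cvtColor(s['color'],cv2.COLOR_RGB2BGR))
E
```

```text
9.6 [0.46529299 0.18859628 0.2623051 ] 0.04238169376150944
wrist
bar 1366 [-0.0064 -0.0007  0.0048] [-0.0497  0.0474] z [0.14   0.1412 0.1424]
knob 1111 [0.1235 0.1318 0.1441] [0.0049 0.0158 0.0298] z [0.1617 0.1956 0.201 ]
top
bar 139 [-0.0058 -0.0001  0.0064] [-0.0507  0.0265] z [0.1342 0.1402 0.1435]
side
bar 133 [-0.0076 -0.0031  0.0071] [-0.0491  0.0511] z [0.1265 0.1381 0.144 ]
knob 12 [0.1215 0.1314 0.1387] [0.0126 0.0173 0.0315] z [0.1629 0.1811 0.1904]
```

View pics/wrist3.png

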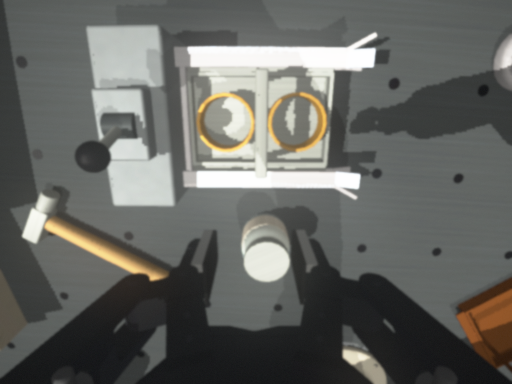

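The tray is home (bar at x about -0.7 mm), and both bands lie flat at (225,122) and (298,122). The knob at (93,156) is near world (0.495, 0.319, 0.188). Next I shut the fingers, move to the robot side of the knob and push +x.

Request:
drive_tool([
  {"dx":-0.01,"dy":0.03,"dz":0,"turn":0,"fingers":-1},
  {"dx":-0.02,"dy":0.06,"dz":0,"turn":0,"fingers":-1},
  {"dx":-0.03,"dy":0.09,"dz":0,"turn":0,"fingers":-1},
  {"dx":-0.035,"dy":0.115,"dz":0,"turn":0,"fingers":-1},
  {"dx":-0.035,"dy":0.13,"dz":0,"turn":0,"fingers":-1},
])

```text
time_s: 10.25
eef_pos: [0.4278, 0.319, 0.2575]
eef_rot: [-3.141, 0.001, 0.06]
wrist_force: [-0.3, -0.0, -1.1]
finger_gap: -0.0004
gripper_force: 0.0
```

Request:
drive_tool([
  {"dx":0,"dy":0,"dz":-0.03,"turn":0,"fingers":-1},
  {"dx":0,"dy":0,"dz":-0.06,"turn":0,"fingers":-1},
  {"dx":0,"dy":0,"dz":-0.09,"turn":0,"fingers":-1},
  {"dx":0,"dy":0,"dz":-0.09,"turn":0,"fingers":-1},
  {"dx":0,"dy":0,"dz":-0.09,"turn":0,"fingers":-1},
])

```text
time_s: 10.75
eef_pos: [0.4285, 0.3167, 0.1678]
eef_rot: [3.141, 0.002, 0.058]
wrist_force: [-0.3, 0.6, 0.3]
finger_gap: -0.0001
gripper_force: 0.0
```

Request:
drive_tool([
  {"dx":0.015,"dy":0.002,"dz":0.004,"turn":0,"fingers":-1},
  {"dx":0.03,"dy":0.003,"dz":0.004,"turn":0,"fingers":-1},
  {"dx":0.045,"dy":0.003,"dz":0.004,"turn":0,"fingers":-1},
  {"dx":0.06,"dy":0.003,"dz":0.004,"turn":0,"fingers":-1},
  {"dx":0.072,"dy":0.003,"dz":0.004,"turn":0,"fingers":-1},
])

```text
time_s: 11.25
eef_pos: [0.5023, 0.3205, 0.1743]
eef_rot: [-3.14, -0.002, 0.057]
wrist_force: [-1.0, 0.1, 0.6]
finger_gap: 0.0001
gripper_force: 0.7
```

Request:
drive_tool([
  {"dx":0.006,"dy":0,"dz":0,"turn":0,"fingers":-1},
  {"dx":0.01,"dy":0,"dz":0,"turn":0,"fingers":-1},
  {"dx":0.014,"dy":0,"dz":0,"turn":0,"fingers":-1},
  {"dx":0.016,"dy":0,"dz":0,"turn":0,"fingers":-1},
  {"dx":0.017,"dy":0,"dz":0,"turn":0,"fingers":-1},
])

```text
time_s: 11.75
eef_pos: [0.5172, 0.3197, 0.1722]
eef_rot: [3.141, 0.0, 0.058]
wrist_force: [-1.3, 0.7, -1.1]
finger_gap: -0.0004
gripper_force: 0.6
```

Request:
drive_tool([
  {"dx":0.002,"dy":0,"dz":0,"turn":0,"fingers":-1},
  {"dx":0.004,"dy":0,"dz":0,"turn":0,"fingers":-1},
  {"dx":0.005,"dy":0,"dz":0,"turn":0,"fingers":-1},
])

```text
time_s: 12.05
eef_pos: [0.5197, 0.3197, 0.1719]
eef_rot: [3.14, 0.005, 0.059]
wrist_force: [-9.8, -2.3, 4.7]
finger_gap: 0.0004
gripper_force: 4.9
```

The lever is on its end stop. Back off, rise and verify.

Request:
drive_tool([
  {"dx":-0.02,"dy":0,"dz":0,"turn":0,"fingers":-1},
  {"dx":-0.05,"dy":0,"dz":0,"turn":0,"fingers":-1},
  {"dx":-0.09,"dy":0,"dz":0.02,"turn":0,"fingers":-1},
  {"dx":-0.11,"dy":-0.02,"dz":0.06,"turn":0,"fingers":-1},
  {"dx":-0.12,"dy":-0.05,"dz":0.1,"turn":0,"fingers":-1},
])

```text
time_s: 12.55
eef_pos: [0.4, 0.2715, 0.2722]
eef_rot: [-3.142, 0.001, 0.064]
wrist_force: [1.5, -0.7, 1.8]
finger_gap: 0.0003
gripper_force: 0.0
```

```bash
python3 - <<'E'
from m import *
yaw=np.radians(93.2); ex=np.array([np.cos(yaw),np.sin(yaw)]); ey=np.array([-ex[1],ex[0]])
for n in ('wrist','top','side'):
    s=eyes.snapshot(n); P=pts(s); Q=P[...,:2]-[.520,.1845]; X=Q@ex; Y=Q@ey; Z=P[...,2]
    m=(s['depth']>0)&(Z>.118)&(Z<.155)&(abs(X)<.03)&(abs(Y)<.07)
    if m.sum()>10: print(n,'bar',m.sum(),np.percentile(X[m],[2,50,98]).round(4),np.percentile(Y[m],[2,98]).round(4),'z',np.percentile(Z[m],[50,95]).round(4))
    m=(s['depth']>0)&(Z>.175)&(Z<.21)&(abs(X-.137)<.03)&(abs(Y)<.06)
    if m.sum()>5: print(n,'knob',m.sum(),np.percentile(Y[m],[2,50,98]).round(4))
    if n=='wrist': cv2.imwrite('pics/w4.png',cv2.cvtColor(s['color'],cv2.COLOR_RGB2BGR))
o=r.observe(); print(o['time_s'],o['eef_pos'],o['wrist_force'])
E
```

```text
wrist bar 1982 [-0.0064  0.0015  0.0053] [-0.0465  0.048 ] z [0.1408 0.1423]
wrist knob 761 [-0.0298 -0.0236 -0.0168]
top bar 181 [-0.0059 -0.0005  0.0067] [-0.0503  0.0477] z [0.1399 0.1438]
top knob 69 [-0.0394 -0.0275 -0.0171]
side bar 131 [-0.009  -0.0027  0.0071] [-0.0494  0.0516] z [0.1383 0.1442]
side knob 36 [-0.0369 -0.0249 -0.0165]
12.7 [0.40476529 0.26934344 0.27453423] [ 0.83629608  0.71836635 -1.14099104]
```

View pics/w4.png

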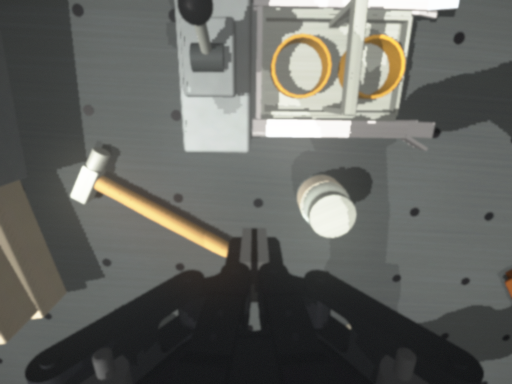

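The knob at (195,8) is over on the far side, at about Y = -28 mm. The tray is home and both bands lie flat, at (301,66) and (373,66).

```bash
python3 -c "
from workcell import r
print(r.hand_in())"
```

```text
the job is handed in; nothing more can be done
None
```

The tray is fully home against the end stop with both bands flat, the fan switch is thrown all the way over, and the job was handed in at about 12.7 s; the hand-in gave no verdict.

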